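Release the latched size key on the grading scale

ROBOT

A 6-joint arm with a two-finger parallel gripper is mounted at the origin on the work surface. World frame = base frame: x ahead of the robot, y to its left, z up, the work surface at z = 0. Lengths are in m, angles in rad, forces in N, time in s.
With the tool pointing down it reaches from about 0.375 to 0.975 m from the base axis. Payload 3.8 kg.
Tool frame: the origin (TCP) lies on the centre line of the jaws, within the pads' length; the fingertips stand 25 mm ahead of it and the grasp point (between the pads) lies 6 mm ahead of it; y points along the fingers, z is the direction in which the jaws open and shut, and the axes are right-handed (so a half turn about y gives the same grasp; the last joint's range is limited). The gripper opens to 85 mm and grips with 20 to 120 N. Pads are 22 mm wide; open, the fingers measure 114 mm over their backs; the gripper's body (76 mm by 85 mm) begins 54 mm behind the grasp point. The pads swing forward as they close: fully open they stand 13 mm farther back than shut.
Start: joints at [1.067, 0.264, 1.604, -0, 1.274, -0.037], TCP at [0.304, 0.603, 0.256] pointing down, gripper open.
Joint ranges: [-2.63, 2.63], [-0.94, 2.18], [0.31, 2.57], [-1.31, 4.45], [0, 2.66], [-2.55, 2.55]. Speed limits (rad/s): [2.57, 2.57, 3.14, 3.14, 3.14, 3.14].

INTERFACE

Orientations are given as a rotation vector (axis times angle).
In Python, from workcell import bot gives the robot as it stands.
- The arm moves only by the shell command python3 -m jog 'ROWS' [FORCE]. ROWS is JSON, a list of rows, each a list of 5 numbers: the shift along the world's x, y, z in mm, then the turn about the world's z in degrees, then the finger opening in mm, from 0 to 85.4. A call has exactly 10 rows; each row is the pose to reach, as a shift and turn from the pose commanded when the call began; what a row does not reach only later rows make up. A row lasts 1/8 s, in which the tool goes at most 62.5 mm and 10.7 degrees, less where a joint would pass 70% of its speed; a pose out of reach is approached as far as the arm can. A call with a gripper value outside its range is refused whole. The fingers move at their own pace and stop on an object; FORCE is the grip in N (left out, the last holds). Time passes only in rows, so rows that repeat a pose let the fingers close, or fill a call up. It gives the time, the measured TCP pose, the force and the opening at its end, in the units of the state.
- bot.read_state(): the state, without advancing time (a new reading comes with each control period).
- bot.read_camera(name): name is "scene" or "top"; returns a dict with "pixels" (420x560x3 uint8, red, green, blue), "fx", "fy", "cx", "cy" (pixels), "dist" ([k1, k2, p1, p2, k3] as OpenCV has them; the pictures are not rectified), "R" (3x3) and "t" (3): a world point X has camera coordinates R X + t. Camera axes: x right, y down, z forward; pixel columns grow to the right and rows downward; lengths in m; the calibration is good to about 2 mm. A picture is of the moment at which its call begins. There is no depth.
- bot.finish_job(): hands the job in, once; it reports no verdict.
The state is a dict: "time": time; "q": joint angles; "joint_vel": joint speeds; "joint_torque": joint torques, N m; "tool_pos": TCP position; "tcp_rot": TCP orientation; "wrist_force": force on the tool from outside, world axes, zero at the start; "torque": the same for the moment, N m; "width": opening from 0.0 (shut) to 1.0 (fully open).
Only numpy, scipy, OpenCV 4.12 (cv2) and the standard library are available. Lean on these libraries where they do the work, as an engineer would, in place of code of your own. Each camera call takes 0.05 s, during which the arm holds its last target.

TASK

One of the four identical size keys on the mushroom grading scale is latched down; a light tap on each key tells which, because it sits lower than the others. Press that key to the bottom and let it go, so that it springs up and all four keys are up. While you look for it, do not push any other key as far as half way down, and leave the mushroom, punnet, tub and tape roll where they are.

Things in the scene. Friction and masses are not known exactly. Their poses are not given: they have to be found in the camera images.
- scale: white grading scale standing fixed on the table, 240 mm (its x) x 230 mm (its y) x 50 mm high; origin at the centre of its underside, its y along the row of keys, its z up. The key row lies 83 mm from the origin towards -x (the robot's side), centred in y; a round steel pan, 136 mm across, its top 61 mm above the table, is centred 40 mm towards +x
- key_1_top (a point): centre of the top face of one of four identical grey square keys (top 30 x 30 mm) in a straight row, 50 mm apart centre to centre, set in the scale's top; the point rides on the key. The number says nothing of its place in the row. The keys move straight down and have a 38 mm square black collar, 3 mm high, around them
- key_2_top (a point): the same point on another of these keys. A key that is up has its top 67 mm above the table (17 mm above the scale's top); the latched one rests 5 mm lower, at 62 mm; a fully pressed key is 9 mm below the up position, at 58 mm
- key_3_top (a point): the same point on another of these keys. A key that is up begins to yield at about 3 N, takes about 6 N at half way (4.5 mm) and springs back up when let go; it does not latch
- key_4_top (a point): the same point on another of these keys. The latched key stays put under a push of up to about 4.5 N; pushed some 4 mm further down, to the bottom (6 to 10 N), it unlatches and springs fully up when let go
- mushroom: loose brown mushroom, cap 48 mm across, 38 mm tall, standing on the scale's pan; origin at the foot of its stem. Bystander
- punnet: loose open white plastic punnet, 150 x 100 x 45 mm high, on the table at the scale's +y side; origin at the centre of its underside. Bystander
- tub: loose open white plastic tub, 72 mm across, 80 mm high, on the table at the scale's -y side; origin at the centre of its underside. Bystander
- tape: loose cardboard-coloured tape roll lying flat, 90 mm across, 24 mm high, on the table at the scale's -y side; origin at the centre of its underside. Bystander

How it is judged:
On the way:
1. the latched key is pressed to the bottom: a key's top comes 7.5 mm or more below the up position (height (world z) of any of key_1_top, key_2_top, key_3_top, key_4_top below 0.0595 m), for 0.02 s.
At the end, for the whole second after the job is handed in: all four key tops are within 1.5 mm of the up height (67 mm above the table), and the mushroom, punnet, tub and tape roll are at rest within 15 mm of where they began (height (world z) of each of key_1_top, key_2_top, key_3_top, key_4_top above 0.0655 m and distance of each of mushroom, punnet, tub, tape from where it was at the start of the episode below 0.015 m and linear speed of each of mushroom, punnet, tub, tape below 0.02 m/s); the robot touches nothing.
It fails at once if a second key is pushed half way down (4.5 mm) or more while one is still latched down (height (world z) of each of key_1_top, key_2_top below 0.0625 m or height (world z) of each of key_1_top, key_3_top below 0.0625 m or height (world z) of each of key_1_top, key_4_top below 0.0625 m or height (world z) of each of key_2_top, key_3_top below 0.0625 m or height (world z) of each of key_2_top, key_4_top below 0.0625 m or height (world z) of each of key_3_top, key_4_top below 0.0625 m).
It fails at once if the mushroom, punnet, tub or tape roll is lifted, carried or shoved by 15 mm or more (distance of any of mushroom, punnet, tub, tape from where it was at the start of the episode above 0.015 m).
It also fails if it takes over 48 s, if anything falls off the work surface, if the arm or the gripper's body presses on something with over 40 N, if the wrist force passes 120 N, or if a joint passes its speed limit or range.

## Working session

There is one attempt and no reset: what is moved stays moved. The work goes in short steps, Python scripts to look and compute and a shell command to move; the robot and the scene stay as the last step left them, time stands still between calls to the robot, and variables do not carry over. Pictures are saved under pics/ and viewed, and the job is handed in when it is done.

```bash
mkdir -p pics
python3 - <<'E'
from workcell import bot
import cv2
s=bot.read_state();print(s)
for n in("scene","top"):
    c=bot.read_camera(n);cv2.imwrite(f"pics/{n}0.png",c["pixels"][:,:,::-1]);print(n,{k:v for k,v in c.items() if k!="pixels"})
E
```

```text
{'time': 0.0, 'q': array([ 1.06707487e+00,  2.64732483e-01,  1.60540565e+00, -2.15170328e-06,
        1.27370997e+00, -3.68810513e-02]), 'joint_vel': array([-0.00069599, -0.00189687, -0.00086099, -0.00022283,  0.00228556,
        0.00013752]), 'joint_torque': array([-5.19278929e-04, -5.15118921e+01, -3.67304599e+01, -1.84751852e-04,
        1.34713127e-02, -8.07884447e-06]), 'tool_pos': array([0.30345089, 0.60216795, 0.25495881]), 'tcp_rot': array([-1.54180659,  0.36663612, -0.36568588]), 'wrist_force': array([ 0.64205293, -0.23962044,  0.01054595]), 'torque': array([ 0.02107739, -0.02613031, -0.0286041 ]), 'width': 0.9984984349589372}
scene {'fx': 453.3531897981917, 'fy': 453.3531897981917, 'cx': 284.8840371340413, 'cy': 211.79044264231985, 'dist': array([-0.00142001,  0.        ,  0.        ,  0.        ,  0.        ]), 'R': array([[-0.4087536 ,  0.91260625, -0.0083864 ],
       [ 0.77891122,  0.34405365, -0.52433234],
       [-0.47562359, -0.22085499, -0.85147241]]), 't': array([ 0.21075972, -0.4414481 ,  1.37229328])}
top {'fx': 408.0901047632361, 'fy': 408.0901047632361, 'cx': 274.3376857419461, 'cy': 207.6747662779407, 'dist': array([-0.02724062,  0.        ,  0.        ,  0.        ,  0.        ]), 'R': array([[-1.34561342e-02, -9.99909188e-01,  7.41073187e-04],
       [-9.85051656e-01,  1.31288942e-02, -1.71758166e-01],
       [ 1.71732838e-01, -3.04119629e-03, -9.85138865e-01]]), 't': array([0.07755113, 0.61358665, 0.76083824])}
```

View pics/scene0.png

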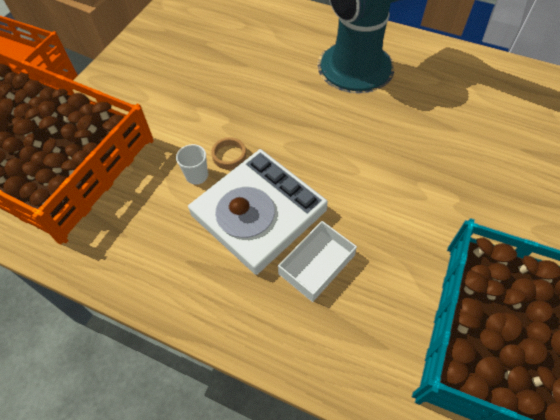

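View pics/top0.png

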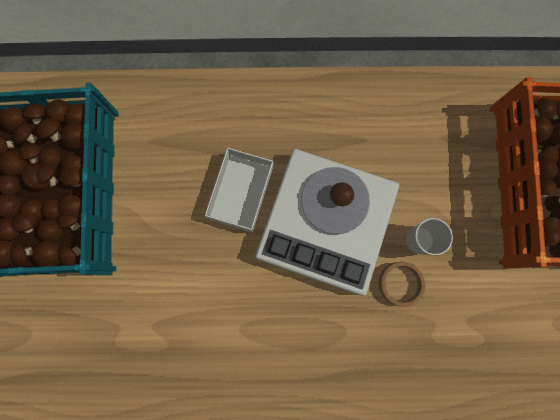

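The top view shows the key row at about (280,245), (304,254), (328,263) and (353,271). The mushroom is at (342,194), the punnet at (240,190), the tub at (430,237) and the tape at (402,284).

```bash
cat > h.py <<'E'
import numpy as np,cv2
def ray(c,uv,z):
    K=np.array([[c["fx"],0,c["cx"]],[0,c["fy"],c["cy"]],[0,0,1]])
    p=cv2.undistortPoints(np.array([[uv]],float),K,c["dist"])[0,0]
    d=c["R"].T@np.array([p[0],p[1],1]);o=-c["R"].T@c["t"]
    return o+d*(z-o[2])/d[2]
E
python3 - <<'E'
from workcell import bot
import cv2,numpy as np
from h import ray
for n,(x0,y0,x1,y1) in(("top",(255,225,375,295)),("scene",(240,145,330,215))):
    c=bot.read_camera(n);im=c["pixels"][:,:,::-1]
    cr=cv2.resize(im[y0:y1,x0:x1],None,fx=6,fy=6,interpolation=cv2.INTER_CUBIC)
    cv2.imwrite(f"pics/{n}crop.png",cr)
    g=cv2.cvtColor(cr,cv2.COLOR_BGR2GRAY)
    for row in range(0,y1-y0,6): print(g[row*6,::24])
print(bot.read_state()["time"])
E
```

```text
[ 79  74  72 112 169 169 168 171 167 166 168 171 171 163 102 103 110 113
 111 108 109 107 111 112 113 113 133 172 171 172]
[ 60  61  66 168  69 127 177 170 170 170 170 172 170 170 171 146  96  91
 113 112 110 113 110 109 153 175 168 170 175 173]
[ 69  71 119 141  63  35  27  53  74 105 175 171 170 170 171 171 170 170
 171 173 174 171 169 173 171 172 172 172 172 173]
[ 67  71 169  47  26  75  74  72  73  50  74  49  78  84 161 171 172 172
 172 172 172 172 171 171 172 173 171 173 170 170]
[ 66 125 117  47  50  75  73  74  40  66  37  61  73  74  53  40  74  74
 133 180 173 174 172 171 172 171 170 173 172 176]
[ 74 171 129  71  76  43  21  47  58  45  24  75  73  75  80  72  64  34
  60  27  65  75 104 177 172 174 172 173 173 173]
[ 72  69  83 131 161 173 158  77  75  58  20  39  71  79  34  59  20  70
  75  76  76  43  77  20  50  80  85 161 173 174]
[115 100  59  68  67  66  77 120 153 171 162  93  73  59  76  47  33  75
  76  76  77  77  41  47  75  74  74  31  75 177]
[127 126 124 120 117  91  65  69  71  70  71 108 149 172 175 116  70  68
  33  27  43  75  21  73  72  74  80  68  9
[... 819 characters left out ...]
3 161 161
 163 166 173 177 174]
[229 228 229 228 229 122  88  65  99  99  67  27 108 226 178 181 175 175
 176 168 164 166 167]
[228 230 230 229 229 229 231 103  34  44  39  80 102  99 114 226 172 169
 171 179 179 174 175]
[211 184 186 206 227 229 229 229 221 103  50  73 101  99  56  21 126 224
 179 176 174 178 174]
[153 154 153 150 150 153 162 228 229 228 218  91  36  37  46  84 101 102
 128 221 178 180 181]
[ 53  60 153 152 150 152 151 153 206 229 227 228 192 100  37  81 101 101
  59  39 147 215 179]
[ 54  43  33 154 151 156 155 149 154 184 228 229 228 229 172  71  45  41
  49  93 226 147 170]
[ 45  37  70  88  87 153 152 155 155 137 229 229 228 229 228 228 139  98
 223 176 130 125 100]
0.2
```

View pics/topcrop.png

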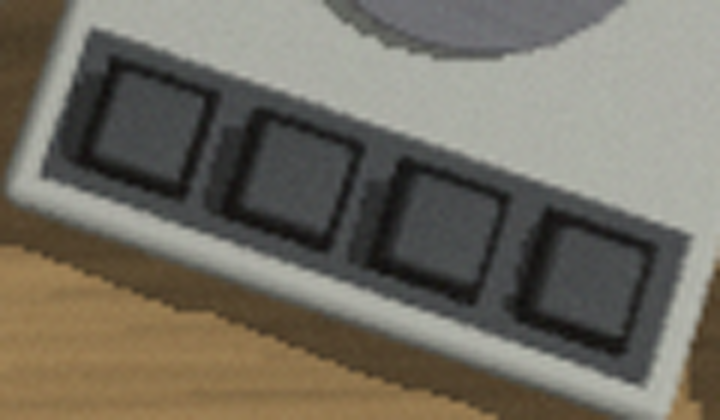

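View pics/scenecrop.png

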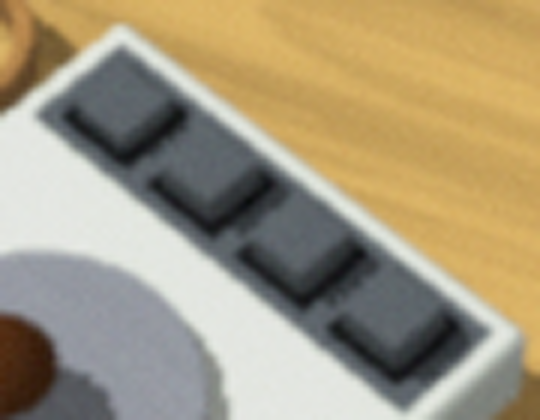

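Both crops show four grey tops with black collars, and the height difference can't be read by eye. I'll take the top centres from contours.

Run:
```python
from workcell import bot
import cv2,numpy as np
from h import ray
c=bot.read_camera("top");im=c["pixels"]
x0,y0=255,225
g=cv2.cvtColor(im[y0:295,x0:375],cv2.COLOR_RGB2GRAY)
g=cv2.resize(g,None,fx=8,fy=8,interpolation=cv2.INTER_CUBIC)
for T in (52,58,62):
  m=((g>T)&(g<100)).astype(np.uint8);m=cv2.erode(m,np.ones((5,5)))
  cs,_=cv2.findContours(m,cv2.RETR_CCOMP,cv2.CHAIN_APPROX_NONE)
  P=[]
  for k in cs:
    (u,v),(w,h),a=cv2.minAreaRect(k)
    if 80<w<170 and 80<h<170 and cv2.contourArea(k)>6000:
        uv=((u+.5)/8-.5+x0,(v+.5)/8-.5+y0);p=ray(c,uv,.067);P.append(p);print(T,np.round(uv,1),np.round(p*1000,1),round(w/8,1),round(h/8,1),a,cv2.contourArea(k))
  P=np.array(P);print([np.round(np.linalg.norm(P[i]-P[i+1])*1000,1) for i in range(len(P)-1)])
s=bot.read_state();print(s["tool_pos"],s["time"])
# mushroom, tub, pan rough
for nm,uv,z in(("mush",(342,194),.09),("pan",(336,200),.061),("tub",(430,237),.08),("tape",(402,284),.024)):print(nm,ray(c,uv,z))
from scipy.spatial.transform import Rotation as R
print(R.from_rotvec(s["tcp_rot"]).as_matrix())
```

```text
52 [353.1 271.5] [486.4 -79.5  67. ] 14.7 14.4 18.43494987487793 12433.5
52 [328.8 262.7] [503.7 -33.6  67. ] 14.5 14.5 18.43494987487793 12541.5
52 [304.2 254.2] [520.7  13.3  67. ] 14.4 14.5 19.23067283630371 12503.5
52 [279.6 245.5] [537.9  60.3  67. ] 14.1 14.4 19.397811889648438 12256.5
[np.float64(49.1), np.float64(49.8), np.float64(50.0)]
58 [353.2 271.5] [486.4 -79.7  67. ] 14.1 14.1 17.949403762817383 11673.0
58 [328.9 262.7] [503.8 -33.7  67. ] 14.1 14.1 19.148136138916016 11818.0
58 [304.2 254.2] [520.6  13.2  67. ] 14.0 14.1 19.29004669189453 11788.0
58 [279.6 245.5] [537.9  60.2  67. ] 13.7 14.0 19.179006576538086 11579.5
[np.float64(49.2), np.float64(49.9), np.float64(50.1)]
62 [353.3 271.5] [486.4 -79.8  67. ] 13.8 13.9 17.94940185546875 11160.0
62 [329.  262.7] [503.7 -33.9  67. ] 13.8 13.9 19.05770492553711 11307.5
62 [304.2 254.2] [520.6  13.1  67. ] 13.7 13.9 19.179006576538086 11255.0
62 [279.6 245.5] [537.9  60.1  67. ] 13.5 13.7 19.025604248046875 11075.0
[np.float64(49.1), np.float64(49.9), np.float64(50.1)]
[0.30363519 0.60250432 0.255615  ] 0.25
mush [ 0.63298943 -0.06050885  0.09      ]
pan [ 0.62700117 -0.05309949  0.061     ]
tub [ 0.54899999 -0.22740896  0.08      ]
tape [ 0.46058339 -0.18511624  0.024     ]
[[ 8.93012866e-01 -5.53690398e-04  4.50030794e-01]
 [-4.50031131e-01 -9.88223605e-04  8.93012320e-01]
 [-4.97212939e-05 -9.99999358e-01 -1.13167431e-03]]
```

```bash
python3 -m jog '[[20,-55,-10,-4,0],[40,-110,-20,-8,0],[60,-165,-30,-12,0],[80,-220,-40,-16,0],[100,-275,-50,-21,0],[121,-330,-60,-25,0],[143,-390,-70,-29,0],[165,-450,-80,-34,0],[187,-510,-85,-38,0],[205,-560,-90,-43,0]]' 30
```

```text
time: 1.5
tool_pos: [0.5093, 0.0408, 0.1663]
tcp_rot: [-1.354, 0.947, -0.948]
wrist_force: [0.6, 0.4, -0.4]
width: 0.003
```

```bash
python3 -m jog '[[6,-15,-15,0,0],[11.5,-30,-30,0,0],[11.5,-30,-40,0,0],[11.5,-30,-46,0,0],[11.5,-30,-50,0,0],[11.5,-30,-54,0,0],[11.5,-30,-56,0,0],[11.5,-30,-56,0,0],[11.5,-30,-56,0,0],[11.5,-30,-56,0,0]]'
python3 - <<'E'
from workcell import bot
import cv2
for n,(x0,y0,x1,y1) in(("top",(220,180,420,320)),("scene",(180,110,380,250))):
    c=bot.read_camera(n);im=c["pixels"][:,:,::-1]
    cv2.imwrite(f"pics/{n}1.png",cv2.resize(im[y0:y1,x0:x1],None,fx=4,fy=4,interpolation=cv2.INTER_CUBIC))
s=bot.read_state();print(s["tool_pos"],s["wrist_force"],s["time"])
E
```

```text
time: 2.75
tool_pos: [0.5204, 0.0127, 0.1105]
tcp_rot: [-1.356, 0.945, -0.945]
wrist_force: [-0.2, -0.3, 0.5]
width: -0.004
[0.52041048 0.01271852 0.11045624] [ 0.2539386   0.40716924 -0.51002346] 2.85
```

View pics/scene1.png

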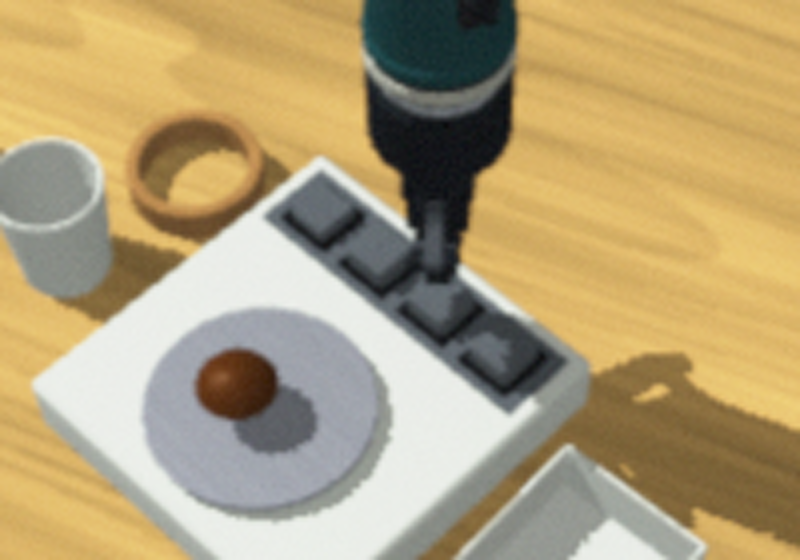

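View pics/top1.png

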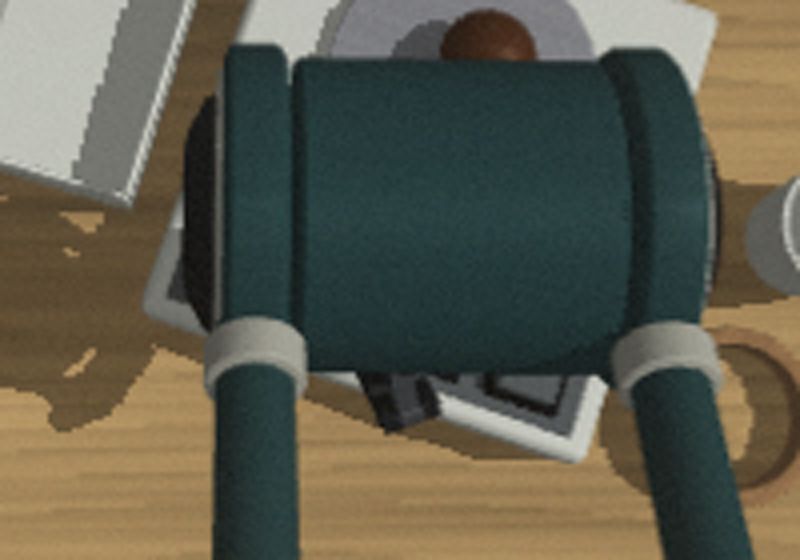

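The scene view shows the closed fingertips at crop pixel (437,275), just above the second key from the +y end. Next I feel downward.

```bash
python3 -m jog '[[0,0,-5,0,0],[0,0,-9,0,0],[0,0,-12,0,0],[0,0,-14,0,0],[0,0,-15,0,0],[0,0,-16,0,0],[0,0,-16,0,0],[0,0,-16,0,0],[0,0,-16,0,0],[0,0,-16,0,0]]'
python3 -m jog '[[0,0,-0.5,0,0],[0,0,-1,0,0],[0,0,-1.5,0,0],[0,0,-2,0,0],[0,0,-2.5,0,0],[0,0,-3,0,0],[0,0,-3,0,0],[0,0,-3,0,0],[0,0,-3,0,0],[0,0,-3,0,0]]'
```

```text
time: 4.1
tool_pos: [0.5203, 0.0128, 0.0944]
tcp_rot: [-1.356, 0.945, -0.945]
wrist_force: [0.6, 0.1, 1.4]
width: 0.005
time: 5.35
tool_pos: [0.5203, 0.0128, 0.0913]
tcp_rot: [-1.356, 0.945, -0.945]
wrist_force: [-1.6, 0.3, 3.2]
width: -0.003
```

```bash
python3 - <<'E'
from workcell import bot
for i in range(4):
    bot.read_camera("scene");s=bot.read_state();print(s["tool_pos"].round(4),s["wrist_force"].round(1),s["time"])
E
python3 -m jog '[[0,0,6,0,0],[0,0,12,0,0],[-6,-16,12,0,0],[-12,-32,12,0,0],[-17.5,-47,12,0,0],[-17.5,-47,8,0,0],[-17.5,-47,5,0,0],[-17.5,-47,3,0,0],[-17.5,-47,3,0,0],[-17.5,-47,3,0,0]]'
```

```text
[0.5203 0.0128 0.0913] [-1.7 -0.8  3.5] 5.4
[0.5203 0.0128 0.0913] [-1.4 -0.2  3.5] 5.45
[0.5203 0.0128 0.0913] [-0.2 -0.3  3.3] 5.5
[0.5203 0.0128 0.0913] [-1.   0.   2.6] 5.55
time: 6.8
tool_pos: [0.5029, -0.0339, 0.0943]
tcp_rot: [-1.356, 0.944, -0.945]
wrist_force: [-0.2, 1.3, 0.3]
width: -0.006
```

```bash
python3 -m jog '[[0,0,-0.5,0,0],[0,0,-1,0,0],[0,0,-1.5,0,0],[0,0,-2,0,0],[0,0,-2.5,0,0],[0,0,-3,0,0],[0,0,-3,0,0],[0,0,-3,0,0],[0,0,-3,0,0],[0,0,-3,0,0]]'
python3 - <<'E'
from workcell import bot
for i in range(4):
    bot.read_camera("scene");s=bot.read_state();print(s["tool_pos"].round(4),s["wrist_force"].round(1),s["time"])
E
```

```text
time: 8.05
tool_pos: [0.5028, -0.0342, 0.0913]
tcp_rot: [-1.356, 0.945, -0.945]
wrist_force: [-1.3, 0.1, 4.0]
width: -0.002
[ 0.5028 -0.0342  0.0913] [-1.7  0.   3.1] 8.1
[ 0.5028 -0.0342  0.0913] [-1.1 -0.6  2.5] 8.15
[ 0.5028 -0.0342  0.0913] [-1.8  0.4  3.5] 8.2
[ 0.5028 -0.0342  0.0913] [-0.5  0.3  3.3] 8.25
```

Key C behaves the same as B, so both are up. Next is D, 17.5 mm less in x and 46.5 mm less in y.

```bash
python3 -m jog '[[0,0,6,0,0],[0,0,12,0,0],[-6,-16,12,0,0],[-12,-32,12,0,0],[-17,-46.5,12,0,0],[-17,-46.5,8,0,0],[-17,-46.5,5,0,0],[-17,-46.5,3,0,0],[-17,-46.5,3,0,0],[-17,-46.5,3,0,0]]'
```

```text
time: 9.5
tool_pos: [0.4859, -0.0804, 0.0943]
tcp_rot: [-1.356, 0.945, -0.945]
wrist_force: [-0.3, -0.5, -0.0]
width: -0.002
```

```bash
python3 -m jog '[[0,0,-0.5,0,0],[0,0,-1,0,0],[0,0,-1.5,0,0],[0,0,-2,0,0],[0,0,-2.5,0,0],[0,0,-3,0,0],[0,0,-3,0,0],[0,0,-3,0,0],[0,0,-3,0,0],[0,0,-3,0,0]]'
python3 - <<'E'
from workcell import bot
for i in range(4):
    bot.read_camera("scene");s=bot.read_state();print(s["tool_pos"].round(4),s["wrist_force"].round(1),s["time"])
E
```

```text
time: 10.75
tool_pos: [0.4858, -0.0807, 0.0913]
tcp_rot: [-1.356, 0.945, -0.945]
wrist_force: [0.0, 0.0, 0.5]
width: 0.0
[ 0.4858 -0.0807  0.0913] [-0.2 -0.2 -0.3] 10.8
[ 0.4858 -0.0807  0.0913] [-0.4  0.3  0.4] 10.85
[ 0.4858 -0.0807  0.0913] [-0.8  0.1  0.7] 10.9
[ 0.4858 -0.0807  0.0913] [ 0.3 -0.7  0.1] 10.95
```

There is no force on D at a height where B and C both push back, so D is lower. I'll confirm it makes contact about 5 mm down.

```bash
python3 -m jog '[[0,0,-1,0,0],[0,0,-2,0,0],[0,0,-3,0,0],[0,0,-3.5,0,0],[0,0,-4,0,0],[0,0,-4.5,0,0],[0,0,-5,0,0],[0,0,-5,0,0],[0,0,-5,0,0],[0,0,-5,0,0]]'
python3 - <<'E'
from workcell import bot
for i in range(3):
    bot.read_camera("scene");s=bot.read_state();print(s["tool_pos"].round(4),s["wrist_force"].round(1),s["time"])
E
```

```text
time: 12.2
tool_pos: [0.4858, -0.0807, 0.0865]
tcp_rot: [-1.356, 0.945, -0.945]
wrist_force: [-1.6, 0.7, 5.7]
width: 0.002
[ 0.4858 -0.0807  0.0865] [-2.2  0.5  4.6] 12.25
[ 0.4858 -0.0807  0.0865] [-2.   0.4  4.5] 12.3
[ 0.4858 -0.0807  0.0865] [-2.1  0.6  4.9] 12.35
```

D is firm at 5 N, about 5 mm lower than the others, so it is the latched key. I press it to the bottom.

```bash
python3 -m jog '[[0,0,-0.5,0,0],[0,0,-1,0,0],[0,0,-1.5,0,0],[0,0,-2,0,0],[0,0,-2.5,0,0],[0,0,-3,0,0],[0,0,-3.3,0,0],[0,0,-3.6,0,0],[0,0,-3.6,0,0],[0,0,-3.6,0,0]]'
```

```text
time: 13.6
tool_pos: [0.4858, -0.0807, 0.0834]
tcp_rot: [-1.356, 0.945, -0.945]
wrist_force: [-4.1, 1.0, 9.5]
width: 0.002
```

```bash
python3 -m jog '[[0,0,-0.4,0,0],[0,0,-0.8,0,0],[0,0,-1.2,0,0],[0,0,-1.5,0,0],[0,0,-1.5,0,0],[0,0,-1.5,0,0],[0,0,-1.5,0,0],[0,0,-1.5,0,0],[0,0,-1.5,0,0],[0,0,-1.5,0,0]]'
```

```text
time: 14.85
tool_pos: [0.4859, -0.0807, 0.0829]
tcp_rot: [-1.356, 0.945, -0.945]
wrist_force: [-7.2, 2.0, 16.8]
width: -0.001
```

The force rose to 17 N with almost no travel (0.5 mm), so the key is at its stop. I release, then tap again at the up height.

```bash
python3 -m jog '[[0,0,3,0,0],[0,0,6,0,0],[0,0,10,0,0],[0,0,16,0,0],[0,0,20,0,0],[0,0,20,0,0],[0,0,16,0,0],[0,0,13,0,0],[0,0,12.9,0,0],[0,0,12.9,0,0]]'
python3 -m jog '[[0,0,-0.5,0,0],[0,0,-1,0,0],[0,0,-1.5,0,0],[0,0,-2,0,0],[0,0,-2.5,0,0],[0,0,-3,0,0],[0,0,-3,0,0],[0,0,-3,0,0],[0,0,-3,0,0],[0,0,-3,0,0]]'
python3 - <<'E'
from workcell import bot
for i in range(3):
    bot.read_camera("scene");s=bot.read_state();print(s["tool_pos"].round(4),s["wrist_force"].round(1),s["time"])
E
```

```text
time: 16.1
tool_pos: [0.4857, -0.0807, 0.0939]
tcp_rot: [-1.356, 0.945, -0.945]
wrist_force: [-0.1, -0.8, 0.3]
width: 0.001
time: 17.35
tool_pos: [0.4858, -0.0807, 0.0911]
tcp_rot: [-1.356, 0.945, -0.945]
wrist_force: [-1.5, -0.2, 3.8]
width: 0.001
[ 0.4858 -0.0807  0.0911] [-1.9  0.8  3.6] 17.4
[ 0.4858 -0.0807  0.0911] [-1.9  0.7  3.4] 17.45
[ 0.4858 -0.0807  0.0911] [-2.1  0.2  3.8] 17.5
```

D now pushes back at the up height like B and C. I raise clear, to the robot's side, and look.

```bash
python3 -m jog '[[0,0,10,0,0],[0,0,30,0,0],[0,0,60,0,0],[0,0,100,0,0],[-10,30,130,0,0],[-20,70,150,0,0],[-30,120,150,0,0],[-30,170,150,0,0],[-30,220,150,0,0],[-30,270,150,0,0]]'
python3 -m jog '[[-30,50,0,0,0],[-60,100,0,0,0],[-90,150,0,0,0],[-120,200,0,0,0],[-130,240,0,0,0],[-130,240,0,0,0],[-130,240,0,0,0],[-130,240,0,0,0],[-130,240,0,0,0],[-130,240,0,0,0]]'
python3 - <<'E'
from workcell import bot
import cv2,numpy as np
from h import ray
for n in("scene","top"):
    c=bot.read_camera(n);im=np.ascontiguousarray(c["pixels"][:,:,::-1]);cv2.imwrite(f"pics/{n}2.png",im)
    a=cv2.imread(f"pics/{n}0.png");d=cv2.absdiff(a,im).max(2)
    cv2.imwrite(f"pics/{n}diff.png",(d>40).astype(np.uint8)*255)
s=bot.read_state();print(s["tool_pos"],s["wrist_force"],s["time"])
E
```

```text
time: 18.75
tool_pos: [0.4556, 0.1909, 0.2416]
tcp_rot: [-1.355, 0.944, -0.945]
wrist_force: [1.0, 0.3, 0.3]
width: -0.0
time: 20.0
tool_pos: [0.3262, 0.4287, 0.2412]
tcp_rot: [-1.355, 0.946, -0.946]
wrist_force: [0.4, 0.1, 0.6]
width: -0.003
[0.32604796 0.42893432 0.24117604] [ 0.73898016  0.24025836 -0.35101691] 20.1
```

View pics/top2.png

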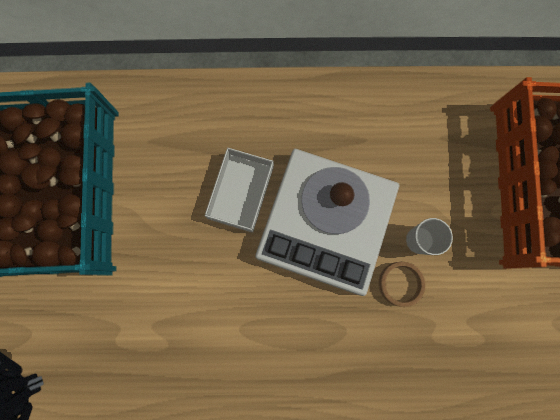

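View pics/topdiff.png

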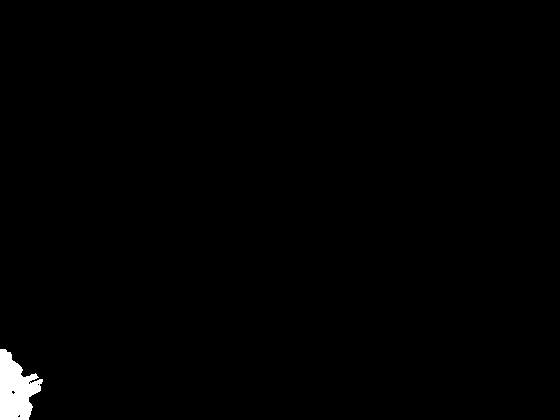

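The mushroom (342,194), punnet (240,190), tub (430,237) and tape (402,284) look unmoved. The difference image shows only the gripper, at the lower left, and the arm is clear of everything.

```bash
python3 -c "
from workcell import bot
bot.finish_job()"
```

```text
the job is handed in; nothing more can be done
```

The latched key was the one at the -y end of the row, next to the tape roll. I pressed it to the bottom, let it go, and handed the job in at about 20 s.

- **Finding it:** The two middle keys pushed back with about 3 N at the up height. The -y end key gave no force there and only became firm (about 5 N) roughly 5 mm lower.
- **Pressing it:** The force rose to 17 N with almost no further travel, at a fingertip height of about 58 mm. That is the bottom of its stroke.
- **After release:** A second light tap at the up height gave about 3.6 N, so the key is up again.
- **Bystanders:** The top-camera images from before and after differ only where the gripper is, so the mushroom, punnet, tub and tape roll look unmoved. The arm ended clear of everything.

I did not tap the +y end key, because the latched one had already been found. That it is up rests on the task's statement that only one key is latched. No check failed or disagreed.

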